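# Put a slide box on the shaker and set its clockwork timer

## Task

Lift the closed slide box by its handle bar and, keeping it level, set it down flat on the shaker's platform, inside the lip. Then set the shaker's clockwork timer for ten minutes in the proper way: twist its cap clockwise until the pointer is clearly past the 20-minute mark at the top of the scale, then turn it back to the 10-minute mark and let go. Pinch the brittle cap no harder than it takes to turn it, and leave the speed knob and the other things on the bench alone.

Things in the scene. Friction and masses are not known exactly. Their poses are not given: they have to be found in the camera images.
- shaker: orbital shaker, low white box fixed to the bench, 280 (its x) by 400 (its y) mm, flat deck 100 mm above the bench. Matted platform on its left (+y); on its right strip (-y) the big timer, nearer the robot, and the small speed knob 115 mm beyond it towards +x. Origin at the centre of the underside, z up; at yaw 0 its x points away from the robot.
- platform (a point): middle of the platform's rubber mat, on the mat's surface (122 mm above the bench); axes as the shaker's. The mat is 228 mm (x) by 218 mm (y) inside a 4 mm thick metal lip that stands 6 mm above it.
- timer_grip (a point): on the timer's upright axis, 24 mm above the deck, where to pinch: a knurled round black cap, 40 mm across, 8 to 34 mm above the deck. Under it a black pointer disc, 60 mm across, top 7 mm above the deck, on a fixed white scale 91 mm across. The cap is brittle: a pinch of 8 to 15 N a finger turns it, depending on how slippery it is; over 25 N a finger (50 N in all) breaks it.
- timer_pointer (a point): outer end of the pointer disc's white line, 30 mm from the axis, 7 mm above the deck; the disc shows the true setting. The cap above it sits with play on a worn shaft: it turns about 0.30 rad (17 degrees) freely, from one side to the other, before it carries the disc along, and starts anywhere in that play.
- timer (a joint): angle of the pointer disc: 0 at mark 0, growing clockwise from above, 0.1309 rad a minute; 10 min = 1.309 (mark towards the shaker's +x), top mark 20 min = 2.618, stop 2.818. Starts at 0 to 0.6. Marks every minute, longer at 5 and 15, longest at 0, 10, 20. Winding torque 0.18 N m at 0 to 0.30 at the top, turning back 0.06 to 0.18; stays where left, runs down unnoticeably slowly.
- speed_pointer (a point): outer end of the white line of the speed knob (28 mm across, 20 mm high), 14 mm from its axis, 7 mm above the deck; the knob turns easily and is to be left as it is.
- slide_box: closed flat slide box, black with grey lid, 134 (x) by 94 (y) mm, top of lid 30 mm above its underside, 0.18 to 0.35 kg. Over the middle of the lid, along x, a grey handle bar 64 mm long, 14 wide, 14 high. Origin at the centre of the underside, z up. Starts on the bench to the right of the shaker.
- box_handle (a point): centre of the slide box's handle bar, 49 mm above the box's underside, 19 mm above the lid; pinch across the box's y.
- stain_jar: bystander: amber glass jar with a white cap, 54 mm across, 80 mm high, between the slide box and the shaker; origin at the centre of its underside.
- slide_case: bystander: low grey and white case, 82 by 102 mm, 32 mm high, beyond the slide box; origin at the centre of its underside.
Mind the look-alikes: they are no part of the job. Of the things that look like the slide_box, take the one that is farthest to the robot's right at the start.

How it is judged:
On the way, in this order (a step that is already met when the one before it is completed fails the run):
1. the slide box stands on the platform's mat, let go (x of slide_box in the frame of platform between -0.07 and 0.07 m and y of slide_box in the frame of platform between -0.07 and 0.07 m and z of slide_box in the frame of platform between -0.004 and 0.006 m and angle between slide_box's own z axis and vertical below 0.06 rad and contact force between the fingers and slide_box below 0.3 N), for 0.2 s.
2. the timer has been wound past its 20-minute mark (pointer at 20.4 minutes or more) (value of joint timer above 2.67 rad).
At the end, for the whole second after the job is handed in: the slide box lies flat and still on the mat (centre within 70 mm of its middle each way, tilt under 0.06 rad), the timer rests at 10 minutes give or take 1 (1.178 to 1.440 rad), the speed knob's line has moved under 6 mm, the jar and the case under 15 mm (x of slide_box in the frame of platform between -0.07 and 0.07 m and y of slide_box in the frame of platform between -0.07 and 0.07 m and z of slide_box in the frame of platform between -0.004 and 0.006 m and angle between slide_box's own z axis and vertical below 0.06 rad and value of joint timer between 1.178 and 1.44 rad and linear speed of slide_box below 0.01 m/s and velocity of joint timer between -0.01 and 0.01 rad/s and distance of each of stain_jar, slide_case from where it was at the start of the episode below 0.015 m and distance of speed_pointer from where it was at the start of the episode below 0.006 m); the robot touches nothing.
It fails at once if the timer's cap is squeezed with more than 50 N, both fingers together (contact force between the fingers and timer above 50 N).
It fails at once if the speed knob is turned by more than about 25 degrees (distance of speed_pointer from where it was at the start of the episode above 0.006 m).
It fails at once if the slide box is tipped by more than 20 degrees (angle between slide_box's own z axis and vertical above 0.35 rad).
It fails at once if the stain jar is moved by more than 15 mm (distance of stain_jar from where it was at the start of the episode above 0.015 m).
It fails at once if the slide case is moved by more than 15 mm (distance of slide_case from where it was at the start of the episode above 0.015 m).
It also fails if it takes over 61 s, if anything falls off the work surface, if the arm or the gripper's body presses on something with over 40 N, if the wrist force passes 120 N, or if a joint passes its speed limit or range.

## Robot

A 6-joint arm with a two-finger parallel gripper is mounted at the origin on the work surface. World frame = base frame: x ahead of the robot, y to its left, z up, the work surface at z = 0. Lengths are in m, angles in rad, forces in N, time in s.
With the tool pointing down it reaches from about 0.4 to 0.825 m from the base axis. Payload 7 kg.
Tool frame: the origin (TCP) lies where the fingers leave the gripper's body, on its centre line; the fingertips stand 66 mm ahead of it and the grasp point (between the pads) lies 47 mm ahead of it; y points along the fingers, x is the direction in which the jaws open and shut, and the axes are right-handed (so a half turn about y gives the same grasp; the last joint's range is limited). The gripper opens to 88 mm and grips with 3 to 60 N. Pads are 19 mm wide; open, the fingers measure 130 mm over their backs; the gripper's body (78 mm by 193 mm) begins 47 mm behind the grasp point.
Start: joints at [-0.895, 0.359, 0.012, 0, -1.224, -0.288], TCP at [0.255, -0.625, 0.292] pointing down, gripper open.
Joint ranges: [-3.07, 3.07], [-1.43, 2.12], [-1.02, 1.25], [-3.03, 1.67], [-3.05, -0], [-3.03, 3.03]. Speed limits (rad/s): [2.39, 2.39, 3.01, 3.14, 3.14, 3.14].

## Interface

Orientations are given as a rotation vector (axis times angle).
In Python, from plant import sense, cams, hand_in gives the robot as it stands.
- The arm moves only by the tool apply_moves, never from a script. Its argument "increments" is text: rows parted by semicolons, each of 6 numbers parted by spaces: the shift along the tool's x, y, z in m, then the turn, a rotation vector about the tool's x, y, z in degrees. A call has 1 to 12 rows; each row shifts and turns the pose as measured when the row begins, along the tool's axes as they then stand; what a row does not reach is not made up. A row lasts 1/12 s, in which the tool goes at most 41.7 mm and 7.16 degrees, less where a joint would pass 70% of its speed; a pose out of reach is approached as far as the arm can. A call with a gripper value outside its range is refused whole. "claw" is the opening, from -1 (shut) to 1 (fully open), so that 0 is half open, set as the call begins (left out, the last holds). The fingers move at their own pace and stop on an object; "squeeze" is the grip in N (left out, the last holds). Time passes only in rows, so rows that do not move let the fingers close. It gives the time, the measured TCP pose, the force and the opening at its end, in the units of the state.
- sense(): the state, without advancing time (a new reading comes with each control period).
- cams.read_camera(name): name is "scene" or "top" or "wrist"; returns the picture (400x640x3 uint8, blue, green, red); there is no depth.
- cams.camera_info(name): a dict with "fx", "fy", "cx", "cy" (pixels), "extrinsics" (4x4, takes a point from camera to world coordinates). Camera axes: x right, y up, looking along -z (the intrinsics and any distortion apply to the point x, -y, -z); pixel columns grow to the right and rows downward; lengths in m; the calibration is good to about 2 mm. A picture is of the moment at which its call begins: read the wrist's pose just before it. camera_info takes no time and is no camera call; for the wrist camera it gives the pose at the moment of the call.
- hand_in(): hands the job in, once; it reports no verdict.
The state is a dict: "t": time; "qpos": joint angles; "joint_velocities": joint speeds; "joint_torque": joint torques, N m; "position": TCP position; "tcp_rot": TCP orientation; "contact_force": force on the tool from outside, world axes, zero at the start; "ft_torque": the same for the moment, N m; "gripper_width": opening from 0.0 (shut) to 1.0 (fully open).
Only numpy, scipy, OpenCV 4.12 (cv2) and the standard library are available. Lean on these libraries where they do the work, as an engineer would, in place of code of your own. Each camera call takes 0.05 s, during which the arm holds its last target. There are 200 camera calls.

## Working session

There is one attempt and no reset: what is moved stays moved. The work goes in short steps, Python scripts to look and compute and a tool call to move; the robot and the scene stay as the last step left them, time stands still between calls to the robot, and variables do not carry over. Pictures are saved under pics/ and viewed, about 8 in all and at most 12, crops included, and the job is handed in when it is done.

Besides the shell and the picture viewer there is one more tool, called after "Call:" as a command line: name --argument value ..., lists and objects as JSON in quotes. apply_moves: Moves the arm, as the interface text tells. Its arguments: {"type":"object","properties":{"increments":{"type":"string"},"claw":{"type":"number"},"squeeze":{"type":"number"}},"required":["increments"]}

```bash
ls; mkdir -p pics
cat > h.py <<'E'
import numpy as np, cv2
from plant import sense, cams, hand_in
from scipy.spatial.transform import Rotation as R
def ray(info,u,v):
    E=np.array(info["extrinsics"]); d=np.array([(u-info["cx"])/info["fx"],-(v-info["cy"])/info["fy"],-1.])
    return E[:3,3],E[:3,:3]@d
def onplane(info,u,v,z):
    o,d=ray(info,u,v); return o+d*(z-o[2])/d[2]
def proj(info,p):
    E=np.array(info["extrinsics"]); c=E[:3,:3].T@(np.asarray(p)-E[:3,3])
    return info["cx"]+info["fx"]*c[0]/-c[2], info["cy"]-info["fy"]*c[1]/-c[2]
E
python3 - <<'E'
from h import *
for n in("scene","top","wrist"):
    i=cams.camera_info(n); print(n,{k:(np.round(v,3).tolist()) for k,v in i.items()})
    cv2.imwrite(f"pics/{n}0.png",cams.read_camera(n))
s=sense();print(s)
E
```

```text
pics
scene {'fx': 389.111, 'fy': 389.111, 'cx': 313.508, 'cy': 203.326, 'extrinsics': [[-0.27, -0.818, 0.508, 0.978], [0.963, -0.225, 0.15, 0.081], [-0.008, 0.53, 0.848, 0.939], [0.0, 0.0, 0.0, 1.0]]}
top {'fx': 387.762, 'fy': 387.762, 'cx': 321.085, 'cy': 192.698, 'extrinsics': [[-0.013, 0.993, -0.115, 0.377], [-1.0, -0.012, 0.009, -0.069], [0.008, 0.115, 0.993, 0.979], [0.0, 0.0, 0.0, 1.0]]}
wrist {'fx': 323.963, 'fy': 323.963, 'cx': 323.492, 'cy': 194.493, 'extrinsics': [[-0.378, -0.891, -0.25, 0.187], [0.926, -0.363, -0.104, -0.652], [0.002, -0.271, 0.963, 0.385], [0.0, 0.0, 0.0, 1.0]]}
{'t': 0.15, 'qpos': array([-8.94885469e-01,  3.59227543e-01,  1.12515711e-02, -2.16154250e-04,
       -1.22409944e+00, -2.88103223e-01]), 'joint_velocities': array([-0.00072988, -0.00146168,  0.0011852 ,  0.00285708, -0.00024575,
       -0.0007635 ]), 'joint_torque': array([-1.53107816e-03, -5.83277321e+01,  2.93291974e+01,  7.00114265e+00,
        8.86405731e-03, -9.38514904e-05]), 'position': array([ 0.25512104, -0.62461772,  0.29143371]), 'tcp_rot': array([-0.99891528, -1.48904259,  1.48800952]), 'contact_force': array([-0.3375905 ,  0.04496494, -0.02480372]), 'ft_torque': array([-0.02163692, -0.02034536,  0.05883175]), 'gripper_width': 0.997988037492597}
```

View pics/top0.png

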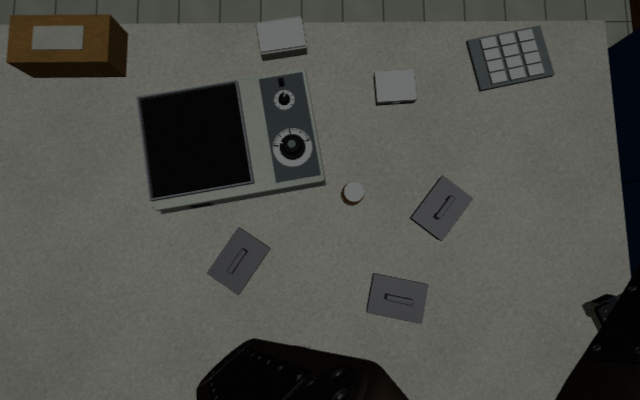

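View pics/scene0.png

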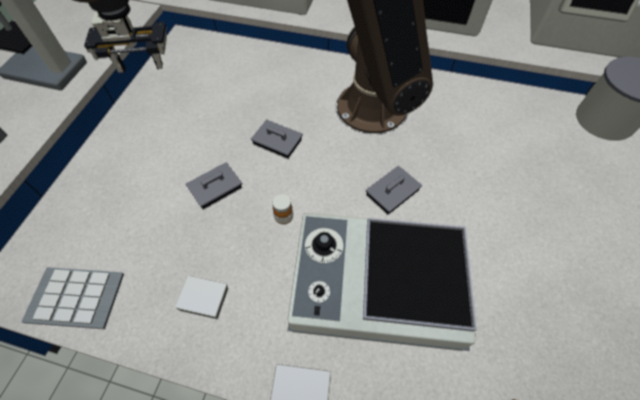

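Run:
```python
from h import *
s=sense();print(R.from_rotvec(s['tcp_rot']).as_matrix().round(3))
```

```text
[[-0.378 -0.001 -0.926]
 [ 0.926  0.001 -0.378]
 [ 0.001 -1.     0.   ]]
```

```bash
cat > m.py <<'E'
from h import *
i=cams.camera_info("top"); im=cv2.imread("pics/top0.png"); j=cams.camera_info("scene"); sc=cv2.imread("pics/scene0.png")
g=cv2.cvtColor(im,cv2.COLOR_BGR2GRAY); h=cv2.cvtColor(sc,cv2.COLOR_BGR2GRAY)
def quad(info,g,box,lo,hi,z,name):
    x0,y0,x1,y1=box; m=np.uint8((g[y0:y1,x0:x1]>=lo)&(g[y0:y1,x0:x1]<=hi))*255
    m=cv2.morphologyEx(m,cv2.MORPH_CLOSE,np.ones((5,5)))
    c=max(cv2.findContours(m,0,2)[0],key=cv2.contourArea).reshape(-1,2)+[x0,y0]
    P=np.array([onplane(info,u,v,z)[:2] for u,v in c],np.float32)*1000
    r=cv2.minAreaRect(P); print(name,'mm',np.round(r[0],1),np.round(r[1],1),round(r[2],1)); return r
print('lid vals',g[230,430],g[208,425],'bg',g[170,400],'mat',g[140,190],'lid sc',h[195,200],'bgsc',h[160,200])
quad(i,g,(395,165,485,250),0,80,.028,'lid top')
quad(j,h,(175,155,252,215),0,110,.028,'lid scene')
quad(i,g,(120,75,262,205),0,25,.122,'mat top')
quad(j,h,(355,210,485,335),0,35,.122,'mat scene')
cv2.imwrite('pics/crop1.png',np.hstack([cv2.resize(im[60:190,240:335],None,fx=4,fy=4,interpolation=2),cv2.resize(sc[210:320,290:380],(425,520),interpolation=2)]))
E
python3 m.py
```

```text
lid vals 68 69 bg 98 mat 6 lid sc 116 bgsc 190
lid top mm [ 446.2 -372.3] [ 98.6 139.2] 51.4
lid scene mm [ 474.5 -335.4] [ 19.3 129.7] 51.5
mat top mm [602.1 208. ] [230.4 219.2] 9.4
mat scene mm [595.9 206. ] [221.8 212.6] 9.3
```

View pics/crop1.png

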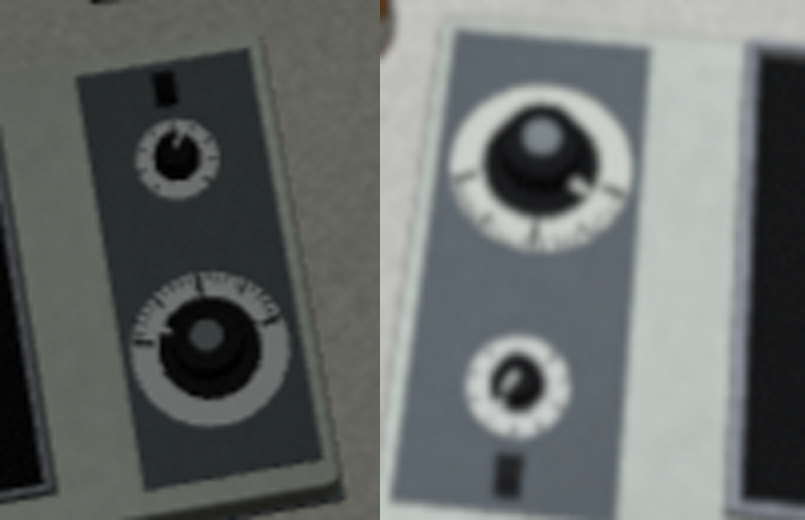

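```bash
cat >> m.py <<'E'
print('---')
for (info,gg,box,lo,hi,n) in ((i,g,(395,165,485,250),58,80,'top'),(j,h,(175,155,252,215),80,140,'scene')):
    r=quad(info,gg,box,lo,hi,.030,'lid '+n); b=cv2.boxPoints(r); e=b[1]-b[0],b[2]-b[1]; l=max(e,key=np.linalg.norm); print('long axis deg',np.degrees(np.arctan2(l[1],l[0]))%180)
# scale discs
for (info,gg,box,thr,n) in ((i,g,(268,122,318,170),85,'top'),(j,h,(299,222,348,268),150,'scene')):
    x0,y0,x1,y1=box; m=np.uint8(gg[y0:y1,x0:x1]>thr)*255
    cs=cv2.findContours(m,0,1)[0]; c=cv2.convexHull(max(cs,key=cv2.contourArea)).reshape(-1,2)+[x0,y0]
    P=np.array([onplane(info,u,v,.1015)[:2] for u,v in c],np.float32)*1000
    print('scale',n,np.round(cv2.fitEllipse(P),1), 'circ',cv2.minEnclosingCircle(P), gg[y0:y1,x0:x1].max())
# expected from the mat rect: angle
E
python3 m.py | sed -n '/---/,$p'
```

```text
---
lid top mm [ 446.  -371.6] [ 98.4 138.9] 51.4
long axis deg 141.3648
lid scene mm [ 449.  -367.7] [109.4 132.8] 51.6
long axis deg 141.57463Traceback (most recent call last):
  File "m.py", line 24, in <module>
    print('scale',n,np.round(cv2.fitEllipse(P),1), 'circ',cv2.minEnclosingCircle(P), gg[y0:y1,x0:x1].max())
                    ~~~~~~~~^^^^^^^^^^^^^^^^^^^^^
    return _wrapfunc(a, 'round', decimals=decimals, out=out)
    return _wrapit(obj, method, *args, **kwds)
    conv = _array_converter(obj)
ValueError: setting an array element with a sequence. The requested array has an inhomogeneous shape after 1 dimensions. The detected shape was (3,) + inhomogeneous part.
```

Call:
apply_moves --increments "0.0164 0.004 -0.0274 0 0 0;0.0164 0.004 -0.0274 0 0 0;0.0164 0.004 -0.0274 0 0 0;0.0164 0.004 -0.0274 0 0 0;0.0164 0.004 -0.0274 0 0 0;0.0164 0.004 -0.0274 0 0 0;0.0164 0.004 -0.0274 0 0 0;0.0164 0.004 -0.0274 0 0 0;0.0164 0.004 -0.0274 0 0 0;0.0164 0.004 -0.0274 0 0 0;0 0 0 0 7 0;0 0 0 0 7 0" --claw 1

```text
t: 1.15
position: [0.4528, -0.3575, 0.2453]
tcp_rot: [-1.135, -1.307, 1.307]
contact_force: [0.1, 0.3, 0.3]
gripper_width: 0.998
```

Call:
apply_moves --increments "0 0 0 0 7 0;0 0 0 0 7 0;0 0 0 0 7 0;0 0 0 0 7 0;0 0 0 0 7 0;0 0 0 0 7 0;0 0 0 0 5 0;0 0 0 0 0 0"

```text
t: 1.82
position: [0.4532, -0.3545, 0.243]
tcp_rot: [-1.455, -0.662, 0.671]
contact_force: [-0.5, 0.4, -0.3]
gripper_width: 1.0
```

```bash
cat >> h.py <<'E'
def goto(p,yaw=None):
    "print tool-frame shift to bring TCP to p, and turn about tool y (deg) for jaw yaw"
    s=sense(); M=R.from_rotvec(s['tcp_rot']).as_matrix()
    print('t',round(s['t'],2),'pos',s['position'].round(4),'yaw',np.degrees(np.arctan2(M[1,0],M[0,0])).round(1),'down',M[:,1].round(3),'q',np.degrees(s['qpos']).round(0),'F',s['contact_force'].round(1),'w',round(s['gripper_width']*88,1))
    print('shift',(M.T@(np.array(p)-s['position'])).round(4), 'tilt fix (world rotvec deg)',np.degrees(np.cross(M[:,1],[0,0,-1])).round(1))
    if yaw is not None: print('turn y', np.round(-(yaw-np.degrees(np.arctan2(M[1,0],M[0,0]))),1))
E
sed -i "s/print('scale',n,.*/print('scale',n,cv2.fitEllipse(P),gg[y0:y1,x0:x1].max())/" m.py; python3 m.py | grep scale
python3 - <<'E'
from h import *
goto([.447,-.370,.2],51.4)
i=cams.camera_info("wrist"); im=cams.read_camera("wrist"); cv2.imwrite("pics/w1.png",im)
print([np.round(proj(i,p)) for p in ([.447,-.370,.056],[.447,-.37,.03])])
E
```

```text
scale top ((585.13916015625, -11.652010917663574), (85.81810760498047, 89.0871353149414), 8.172161102294922) 111
scale scene ((580.5755615234375, -12.472992897033691), (89.8991928100586, 90.65875244140625), 142.48162841796875) 206
t 1.82 pos [ 0.4532 -0.3545  0.243 ] yaw 49.0 down [-0.009  0.007 -1.   ] q [ -19.   14.  -16.   -0.  -61. -112.] F [-0.5  0.4 -0.3] w 88.0
shift [-0.0157  0.043  -0.006 ] tilt fix (world rotvec deg) [-0.4 -0.5 -0. ]
turn y -2.4
[array([306., 197.]), array([307., 190.])]
```

View pics/w1.png

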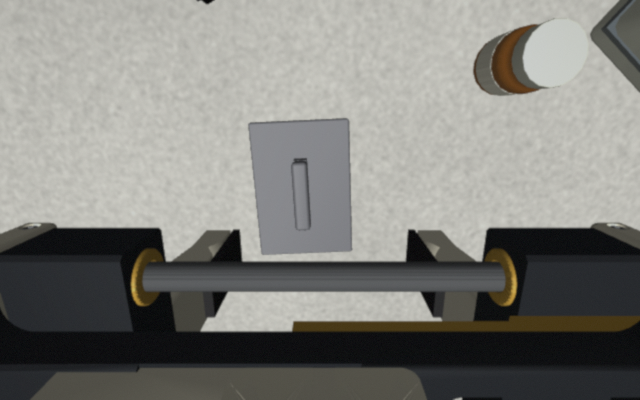

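Run:
```python
from h import *
i=cams.camera_info("wrist")
c=[onplane(i,u,v,.03)[:2] for u,v in ((249.5,123),(348,119.5),(351,250.5),(262,254))]
print(np.round(c,4), np.mean(c,0), [np.linalg.norm(c[k]-c[k-1]).round(4) for k in range(4)])
d=(c[0]-c[3]+c[1]-c[2]); print('x axis',np.degrees(np.arctan2(d[1],d[0])))
a=onplane(i,300,163,.056);b=onplane(i,303.5,229,.056);print((a+b)/2,np.linalg.norm(a-b),np.degrees(np.arctan2(*(a-b)[[1,0]])))
m=(a+b)/2; goto([m[0],m[1],.102],51.5)
```

```text
[[ 0.3641 -0.3684]
 [ 0.4214 -0.2971]
 [ 0.5248 -0.3788]
 [ 0.4678 -0.451 ]] [ 0.44452028 -0.37381945] [np.float64(0.1326), np.float64(0.0914), np.float64(0.1318), np.float64(0.0921)]
x axis 141.57471396637993
[ 0.44464692 -0.37294481  0.056     ] 0.06175695411616845 141.1745177522675
t 1.87 pos [ 0.4532 -0.3545  0.243 ] yaw 49.3 down [-0.009  0.007 -1.   ] q [ -19.   14.  -16.   -0.  -61. -112.] F [0.9 1.  0.2] w 88.1
shift [-0.0195  0.1409 -0.0072] tilt fix (world rotvec deg) [-0.4 -0.5 -0. ]
turn y -2.2
```

Call:
apply_moves --increments "-0.0195 0 -0.0072 -0.6 -2.2 0;0 0.025 0 0 0 0;0 0.025 0 0 0 0;0 0.025 0 0 0 0;0 0.025 0 0 0 0;0 0 0 0 0 0"

```text
t: 2.37
position: [0.4469, -0.3757, 0.1419]
tcp_rot: [-1.453, -0.724, 0.718]
contact_force: [-0.4, 0.7, -1.6]
gripper_width: 1.0
```

Run:
```python
from h import *
goto([.4446,-.3734,.099],51.4)
```

```text
t 2.37 pos [ 0.4469 -0.3757  0.1419] yaw 52.9 down [ 0.005 -0.003 -1.   ] q [ -21.   20.  -22.    0.  -48. -106.] F [-0.4  0.7 -1.6] w 88.0
shift [0.0004 0.0429 0.0035] tilt fix (world rotvec deg) [0.1 0.3 0. ]
turn y 1.5
```

Call:
apply_moves --increments "0.0004 0.013 0.0035 0.3 1.3 0;0 0.014 0 0 0 0;0 0.014 0 0 0 0;0 0 0 0 0 0"

```text
t: 2.7
position: [0.4452, -0.374, 0.1022]
tcp_rot: [-1.451, -0.712, 0.712]
contact_force: [0.1, 0.6, -0.4]
gripper_width: 1.001
```

Run:
```python
from h import *
goto([.4446,-.3734,.099],51.4)
```

```text
t 2.7 pos [ 0.4452 -0.374   0.1022] yaw 52.3 down [ 0. -0. -1.] q [ -21.   23.  -24.    0.  -43. -107.] F [ 0.1  0.6 -0.4] w 88.1
shift [0.0001 0.0032 0.0009] tilt fix (world rotvec deg) [0. 0. 0.]
turn y 0.9
```

Call:
apply_moves --increments "0 0.003 0.0005 0 0.9 0;0 0 0 0 0 0;0 0 0 0 0 0;0 0 0 0 0 0;0 0 0 0 0 0;0 0 0 0 0 0;0 0 0 0 0 0;0 0 0 0 0 0" --claw -1 --squeeze 30

```text
t: 3.37
position: [0.4478, -0.3751, 0.1059]
tcp_rot: [-1.461, -0.707, 0.7]
contact_force: [-0.6, -0.8, -0.6]
gripper_width: 0.454
```

Run:
```python
from h import *
goto([.4446,-.3734,.099],51.4)
```

```text
t 3.37 pos [ 0.4478 -0.3751  0.1059] yaw 51.6 down [ 0.007 -0.004 -1.   ] q [ -21.   22.  -24.    0.  -43. -108.] F [-0.6 -0.8 -0.6] w 39.9
shift [-0.0006  0.0068  0.0036] tilt fix (world rotvec deg) [0.2 0.4 0. ]
turn y 0.2
```

Call:
apply_moves --increments "-0.0006 0.006 0.0036 0.4 0 0;0 0.002 0 0 0 0;0 0.0006 0 0 0 0;0 0.0006 0 0 0 0;0 0.0006 0 0 0 0;0 0.0006 0 0 0 0;0 0.0006 0 0 0 0"

```text
t: 3.95
position: [0.4442, -0.3732, 0.096]
tcp_rot: [-1.454, -0.704, 0.704]
contact_force: [-2.4, 2.6, 6.9]
gripper_width: 0.149
```

Run:
```python
from h import *
goto([.4446,-.3734,.099],51.4)
```

```text
t 3.95 pos [ 0.4442 -0.3732  0.096 ] yaw 51.7 down [ 0.  0. -1.] q [ -21.   23.  -25.   -0.  -42. -108.] F [-2.4  2.6  6.9] w 13.1
shift [ 0.0001 -0.003  -0.0004] tilt fix (world rotvec deg) [-0.  0.  0.]
turn y 0.3
```

Call:
apply_moves --increments "0 -0.01 0 0 0 0;0 -0.02 0 0 0 0;0 -0.025 0 0 0 0;0 -0.025 0 0 0 0;0 -0.025 0 0 0 0;0 -0.025 0 0 0 0;0 -0.025 0 0 0 0;0 -0.025 0 0 0 0;0 -0.025 0 0 0 0;0 -0.015 0 0 0 0;0 -0.005 0 0 0 0"

```text
t: 4.87
position: [0.4397, -0.3711, 0.3299]
tcp_rot: [-1.442, -0.695, 0.707]
contact_force: [0.2, -0.8, -3.1]
gripper_width: 0.157
```

Run:
```python
from h import *
goto([.600,.208,.33],99.4)
```

```text
t 4.87 pos [ 0.4397 -0.3711  0.3299] yaw 51.6 down [-0.012  0.008 -1.   ] q [ -21.   10.   -8.   -0.  -72. -108.] F [ 0.2 -0.8 -3.1] w 13.8
shift [0.5532 0.0025 0.2345] tilt fix (world rotvec deg) [-0.5 -0.7 -0. ]
turn y -47.8
```

Call:
apply_moves --increments "0.01 0 0.004 -0.4 0 0;0.02 0 0.0085 -0.4 0 0;0.028 0 0.0118 0 0 0;0.028 0 0.0118 0 0 0;0.028 0 0.0118 0 0 0;0.028 0 0.0118 0 0 0;0.028 0 0.0118 0 0 0;0.028 0 0.0118 0 0 0;0.028 0 0.0118 0 0 0;0.028 0 0.0118 0 0 0;0.02 0 0.0085 0 0 0;0.01 0 0.004 0 0 0"

```text
t: 5.87
position: [0.5186, -0.058, 0.3177]
tcp_rot: [-1.447, -0.684, 0.705]
contact_force: [1.1, -1.4, -1.3]
gripper_width: 0.153
```

Run:
```python
from h import *
goto([.600,.208,.33],99.4)
```

```text
t 5.87 pos [ 0.5186 -0.058   0.3177] yaw 51.1 down [-0.016  0.003 -1.   ] q [  15.    6.  -15.   -0.  -70. -144.] F [ 1.1 -1.4 -1.3] w 13.5
shift [ 0.258  -0.0126  0.1041] tilt fix (world rotvec deg) [-0.2 -0.9 -0. ]
turn y -48.3
```

Call:
apply_moves --increments "0 -0.006 0 -0.8 0 -0.4;0 -0.006 0 0 -3 0;0 0 0 0 -6 0;0 0 0 0 -6.5 0;0 0 0 0 -6.5 0;0 0 0 0 -6.5 0;0 0 0 0 -6.5 0;0 0 0 0 -6 0;0 0 0 0 -5 0;0 0 0 0 -2 0;0 0 0 0 0 0"

```text
t: 6.78
position: [0.5117, -0.0592, 0.3231]
tcp_rot: [-1.102, -1.347, 1.361]
contact_force: [-0.2, 0.5, -3.0]
gripper_width: 0.158
```

Run:
```python
from h import *
goto([.600,.208,.33],99.4)
```

```text
t 6.78 pos [ 0.5117 -0.0592  0.3231] yaw 101.5 down [-0.009 -0.002 -1.   ] q [ 15.   4. -16.  -0. -70. -94.] F [-0.2  0.5 -3. ] w 13.9
shift [ 0.2443 -0.0084 -0.1396] tilt fix (world rotvec deg) [ 0.1 -0.5  0. ]
turn y 2.1
```

Call:
apply_moves --increments "0.01 -0.003 -0.006 -0.5 0 0;0.02 -0.003 -0.012 0 1 0;0.026 -0.003 -0.0145 0 1 0;0.026 0 -0.0145 0 0 0;0.026 0 -0.0145 0 0 0;0.026 0 -0.0145 -0.3 0 0;0.026 0 -0.0145 0 0 0;0.026 0 -0.0145 0 0 0;0.026 0 -0.0145 0 0 0;0.02 0 -0.012 0 0 0;0.01 0 -0.006 0 0 0;0 0 0 0 0 0"

```text
t: 7.78
position: [0.6102, 0.2131, 0.331]
tcp_rot: [-1.147, -1.313, 1.305]
contact_force: [-0.7, -0.7, -2.3]
gripper_width: 0.157
```

Run:
```python
from h import *
goto([.600,.208,.245],99.4)
j=cams.camera_info("scene");im=cams.read_camera("scene");cv2.imwrite("pics/s2.png",im)
```

```text
t 7.78 pos [0.6102 0.2131 0.331 ] yaw 97.7 down [ 0.007  0.001 -1.   ] q [  37.   16.   -0.    0.  -73. -119.] F [-0.7 -0.7 -2.3] w 13.8
shift [-0.0037  0.0859  0.0114] tilt fix (world rotvec deg) [-0.   0.4  0. ]
turn y -1.7
```

View pics/s2.png

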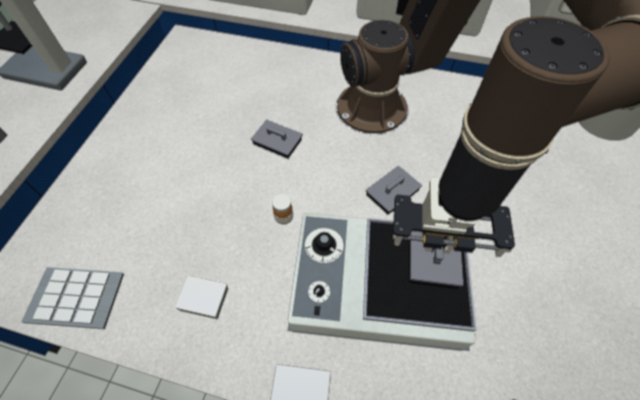

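Call:
apply_moves --increments "-0.0037 0.01 0.0114 0.4 -1.7 0;0 0.02 0 0 0 0;0 0.02 0 0 0 0;0 0.02 0 0 0 0;0 0.014 0 0 0 0;0 0 0 0 0 0"

```text
t: 8.33
position: [0.5966, 0.2013, 0.2459]
tcp_rot: [-1.132, -1.326, 1.324]
contact_force: [-1.1, -0.3, -3.0]
gripper_width: 0.157
```

Run:
```python
from h import *
goto([.600,.208,.219],99.4)
```

```text
t 8.33 pos [0.5966 0.2013 0.2459] yaw 99.0 down [ 0.002  0.    -1.   ] q [  36.   18.   -9.    0.  -63. -117.] F [-1.1 -0.3 -3. ] w 13.8
shift [ 0.006   0.0269 -0.0044] tilt fix (world rotvec deg) [-0.   0.1  0. ]
turn y -0.4
```

Call:
apply_moves --increments "0.006 0.008 -0.0044 0 0 0;0 0.008 0 0 0 0;0 0.006 0 0 0 0;0 0.003 0 0 0 0;0 0.002 0 0 0 0;0 0.001 0 0 0 0"

```text
t: 8.83
position: [0.601, 0.2064, 0.2192]
tcp_rot: [-1.135, -1.327, 1.319]
contact_force: [-0.4, 0.1, -2.5]
gripper_width: 0.156
```

Run:
```python
from h import *
goto([.600,.208,.218],99.4)
```

```text
t 8.83 pos [0.601  0.2064 0.2192] yaw 98.8 down [ 0.005  0.001 -1.   ] q [  37.   20.  -11.    0.  -59. -118.] F [-0.4  0.1 -2.5] w 13.7
shift [0.0017 0.0012 0.0008] tilt fix (world rotvec deg) [-0.1  0.3  0. ]
turn y -0.6
```

Call:
apply_moves --increments "0 0.001 0 0.3 0 0;0 0.0015 0 0 0 0;0 0.001 0 0 0 0"

```text
t: 9.08
position: [0.6012, 0.2065, 0.218]
tcp_rot: [-1.132, -1.324, 1.322]
contact_force: [-3.6, -0.6, 4.0]
gripper_width: 0.154
```

Call:
apply_moves --increments "0 0 0 0 0 0;0 -0.001 0 0 0 0;0 -0.001 0 0 0 0;0 -0.001 0 0 0 0;0 -0.001 0 0 0 0;0 0 0 0 0 0;0 0 0 0 0 0;0 -0.02 0 0 0 0;0 -0.025 0 0 0 0;0 -0.025 0 0 0 0;0 -0.025 0 0 0 0;0 -0.02 0 0 0 0" --claw 1

```text
t: 10.08
position: [0.6002, 0.2059, 0.3373]
tcp_rot: [-1.13, -1.317, 1.327]
contact_force: [0.1, 0.6, -0.5]
gripper_width: 0.978
```

Run:
```python
from h import *
goto([.583,-.012,.33])
i=cams.camera_info("top"); im=cams.read_camera("top"); cv2.imwrite("pics/t3.png",im)
j=cams.camera_info("scene"); sc=cams.read_camera("scene"); cv2.imwrite("pics/s3.png",sc)
cv2.imwrite("pics/c3.png",np.hstack([cv2.resize(im[50:220,120:340],(640,495)),]))
```

```text
t 10.08 pos [0.6002 0.2059 0.3373] yaw 98.9 down [-0.005 -0.003 -1.   ] q [  37.   16.   -1.   -0.  -74. -118.] F [ 0.1  0.6 -0.5] w 86.1
shift [-0.2126  0.0081  0.0506] tilt fix (world rotvec deg) [ 0.2 -0.3  0. ]
```

View pics/s3.png

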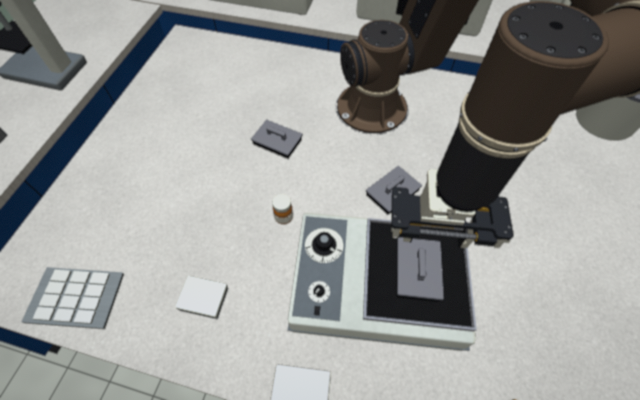

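Call:
apply_moves --increments "-0.01 0 0.003 0 0 0;-0.02 0 0.005 0 0 0;-0.026 0 0.006 0 0 0;-0.026 0 0.006 0 0 0;-0.026 0 0.006 0 0 0;-0.026 0 0.006 0 0 0;-0.026 0 0.006 0 0 0;-0.026 0 0.006 0 0 0;-0.02 0 0.005 0 0 0;0 0 0 0 -6.5 0;0 0 0 0 -6.5 0;0 0 0 0 -6.5 0"

```text
t: 11.18
position: [0.5778, -0.0198, 0.33]
tcp_rot: [-0.917, -1.56, 1.576]
contact_force: [0.6, 0.1, 0.4]
gripper_width: 0.998
```

Call:
apply_moves --increments "0 0 0 0 -6.5 0;0 0 0 0 -6.5 0;0 0 0 0 -6.5 0;0 0 0 0 -6.5 0;0 0 0 0 -6.5 0;0 0 0 0 -6.5 0;0 0 0 0 -6.5 0;0 0 0 0 -6.5 0;0 0 0 0 -6.5 0;0 0 0 0 -6.5 0;0 0 0 0 -6.5 0;0 0 0 0 -6.5 0"

```text
t: 12.18
position: [0.5697, -0.0275, 0.3178]
tcp_rot: [-0.403, 2.037, -2.037]
contact_force: [0.1, -0.5, 0.2]
gripper_width: 0.999
```

Call:
apply_moves --increments "0 0 0 0 -6.5 0;0 0 0 0 -6.5 0;0 0 0 0 -6.5 0;0 0 0 0 -6.5 0;0 0 0 0 -6.5 0;0 0 0 0 -6.5 0;0 0 0 0 -6.5 0;0 0 0 0 -6.5 0;0 0 0 0 -6.5 0;0 0 0 0 0 0"

```text
t: 13.02
position: [0.5629, -0.0327, 0.3078]
tcp_rot: [-1.184, 1.335, -1.293]
contact_force: [0.0, -0.6, 0.4]
gripper_width: 0.997
```

Run:
```python
from h import *
goto([.583,-.012,.28],-83)
i=cams.camera_info("wrist"); im=cams.read_camera("wrist"); cv2.imwrite("pics/w4.png",im)
print(np.round(proj(i,[.583,-.012,.134])))
```

```text
t 13.02 pos [ 0.5629 -0.0327  0.3078] yaw -97.6 down [-0.045 -0.008 -0.999] q [ 16.  11. -10.  -0. -71.  66.] F [ 0.  -0.6  0.4] w 87.7
shift [-0.0236  0.0267  0.0184] tilt fix (world rotvec deg) [ 0.4 -2.6  0. ]
turn y -14.6
[293. 163.]
```

View pics/w4.png

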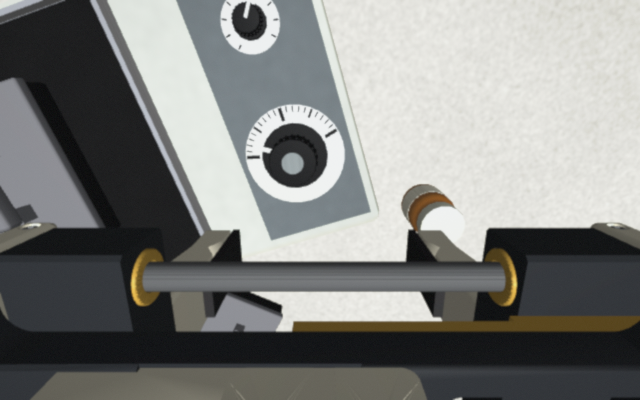

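Run:
```python
from h import *
i=cams.camera_info("wrist"); im=cv2.imread("pics/w4.png"); g=cv2.cvtColor(im,6)
x0,y0,x1,y1=242,100,348,206
m=np.uint8(g[y0:y1,x0:x1]>195)*255
c=cv2.convexHull(max(cv2.findContours(m,0,1)[0],key=cv2.contourArea)).reshape(-1,2)+[x0,y0]
P=np.array([onplane(i,u,v,.1015)[:2] for u,v in c],np.float32)*1000
e=cv2.fitEllipse(P); print('scale',e)
b=g[145:182,275:310]; m=np.uint8((b>90)&(b<190))*255
k=max(cv2.findContours(m,0,1)[0],key=cv2.contourArea); (u,v),r=cv2.minEnclosingCircle(k)
t=onplane(i,u+275,v+145,.134); print('captop',u+275,v+145,r,t)
C=np.array(e[0])/1000
def ang(u,v,z):
    p=onplane(i,u,v,z)[:2]-C; return np.degrees(np.arctan2(p[1],p[0])).round(1),np.linalg.norm(p).round(4)
print('0',ang(253,157,.101),'10',ang(281,114,.101),'20',ang(330,133,.101),'ptr',ang(267,150,.107))
cv2.imwrite('pics/c4.png',cv2.resize(im[95:215,235:355],None,fx=5,fy=5,interpolation=2))
```

```text
scale ((583.2503662109375, -11.44543743133545), (91.15129089355469, 91.21980285644531), 178.3712158203125)
captop 292.1000003814697 163.04999923706055 11.292243003845215 [ 0.58321303 -0.01140295  0.134     ]
0 (np.float64(84.4), np.float64(0.0389)) 10 (np.float64(9.0), np.float64(0.0389)) 20 (np.float64(-65.9), np.float64(0.0382)) ptr (np.float64(68.4), np.float64(0.0253))
```

View pics/c4.png

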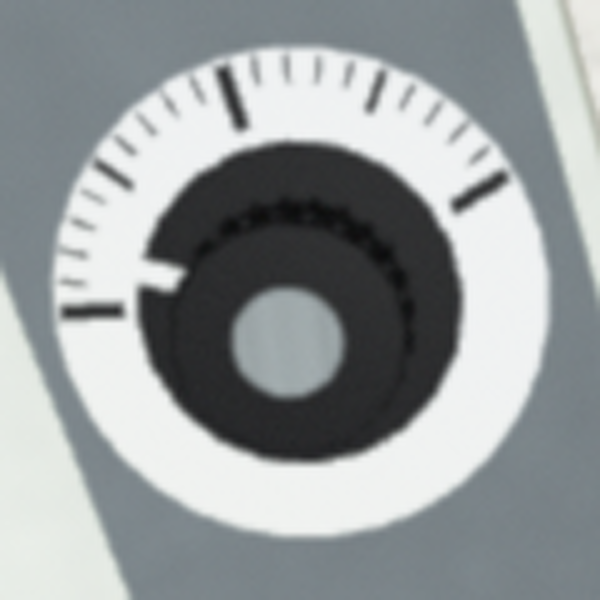

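Call:
apply_moves --increments "-0.023 0.015 0.018 2.5 0 0.7;0 0.015 0 0 0 0;0 0 0 0 0 0"

```text
t: 13.32
position: [0.5833, -0.0133, 0.2755]
tcp_rot: [-1.132, 1.32, -1.324]
contact_force: [-0.7, -0.6, -0.5]
gripper_width: 0.999
```

Run:
```python
from h import *
goto([.5832,-.0114,.176])
```

```text
t 13.32 pos [ 0.5833 -0.0133  0.2755] yaw -98.8 down [ 0.002 -0.001 -1.   ] q [ 18.  13. -13.   0. -65.  63.] F [-0.7 -0.6 -0.5] w 87.9
shift [-0.0019  0.0995 -0.0006] tilt fix (world rotvec deg) [0.1 0.1 0. ]
```

Call:
apply_moves --increments "-0.0019 0.02 -0.0006 0 0 0;0 0.025 0 0 0 0;0 0.025 0 0 0 0;0 0.015 0 0 0 0;0 0.005 0 0 0 0" --claw 0.3 --squeeze 11

```text
t: 13.73
position: [0.5839, -0.0126, 0.1858]
tcp_rot: [-1.12, 1.329, -1.338]
contact_force: [-0.6, 0.0, -0.4]
gripper_width: 0.69
```

Run:
```python
from h import *
goto([.5832,-.0114,.176])
```

```text
t 13.73 pos [ 0.5839 -0.0126  0.1858] yaw -99.8 down [ 0.005 -0.002 -1.   ] q [ 18.  17. -19.   0. -53.  62.] F [-0.6  0.  -0.4] w 60.7
shift [-0.0011  0.0098 -0.0009] tilt fix (world rotvec deg) [0.1 0.3 0. ]
```

Call:
apply_moves --increments "-0.0011 0.006 -0.0009 -0.3 0 0;0 0.004 0 0 0 0;0 0 0 0 0 0"

```text
t: 13.98
position: [0.583, -0.0119, 0.1755]
tcp_rot: [-1.123, 1.338, -1.338]
contact_force: [-0.3, -0.2, -0.3]
gripper_width: 0.649
```

Run:
```python
from h import *
goto([.5832,-.0114,.176])
```

```text
t 13.98 pos [ 0.583  -0.0119  0.1755] yaw -100.1 down [-0.002 -0.002 -1.   ] q [ 18.  18. -20.   0. -52.  62.] F [-0.3 -0.2 -0.3] w 57.1
shift [-0.0006 -0.0005  0.0001] tilt fix (world rotvec deg) [ 0.1 -0.1  0. ]
```

Now close lightly (11 N).

Call:
apply_moves --increments "-0.0006 -0.0005 0 0.1 0 0;0 0 0 0 0 0;0 0 0 0 0 0;0 0 0 0 0 0;0 0 0 0 0 0;0 0 0 0 0 0" --claw -1 --squeeze 11

```text
t: 14.48
position: [0.5843, -0.0117, 0.1787]
tcp_rot: [-1.118, 1.335, -1.342]
contact_force: [0.5, -0.6, -3.6]
gripper_width: 0.455
```

Run:
```python
from h import *
goto([.5832,-.0114,.176]); print(sense()['ft_torque'])
```

```text
t 14.48 pos [ 0.5843 -0.0117  0.1787] yaw -100.2 down [ 0.004 -0.001 -1.   ] q [ 18.  18. -20.   0. -52.  62.] F [ 0.5 -0.6 -3.6] w 40.0
shift [-0.0001  0.0027 -0.0011] tilt fix (world rotvec deg) [0.1 0.2 0. ]
[-0.31237648 -0.20539328  0.038725  ]
```

Call:
apply_moves --increments "0 0.001 -0.0005 0 6 0;0 0.0005 0 0 6 0;0 0 0 0 6 0;0 0 0 0 6 0"

```text
t: 14.82
position: [0.5841, -0.0119, 0.1788]
tcp_rot: [-0.853, 1.637, -1.645]
contact_force: [1.2, -2.1, -4.2]
gripper_width: 0.452
```

Run:
```python
from h import *
goto([.5832,-.0114,.176]); print(sense()['ft_torque'])
```

```text
t 14.82 pos [ 0.5841 -0.0119  0.1788] yaw -124.9 down [ 0.005 -0.002 -1.   ] q [ 18.  18. -20.   0. -52.  37.] F [ 1.2 -2.1 -4.2] w 39.7
shift [ 0.0001  0.0028 -0.001 ] tilt fix (world rotvec deg) [0.1 0.3 0. ]
[-0.70834575 -0.34838785  0.15401068]
```

Call:
apply_moves --increments "0 0.0005 -0.0005 0 6 0;0 0.0003 0 0 6 0;0 0 0 0 6 0;0 0 0 0 6 0;0 0.0003 0 0 6 0;0 0 0 0 6 0;0 0 0 0 6 0;0 0 0 0 6 0"

```text
t: 15.48
position: [0.5836, -0.0122, 0.1787]
tcp_rot: [-0.086, 2.172, -2.18]
contact_force: [0.3, -1.3, -2.5]
gripper_width: 0.452
```

Run:
```python
from h import *
goto([.5832,-.0114,.176]); print(sense()['ft_torque'])
j=cams.camera_info("wrist");im=cams.read_camera("wrist");cv2.imwrite("pics/w5.png",im)
im2=cams.read_camera("scene");cv2.imwrite("pics/s5.png",im2);cv2.imwrite("pics/c5.png",np.vstack([cv2.resize(im[60:260,220:420],(560,300)),cv2.resize(im2[205:310,270:400],(560,300))]))
```

```text
t 15.48 pos [ 0.5836 -0.0122  0.1787] yaw -175.2 down [ 0.005 -0.004 -1.   ] q [ 18.  18. -20.   0. -52. -14.] F [ 0.3 -1.3 -2.5] w 39.8
shift [ 0.0004  0.0027 -0.0008] tilt fix (world rotvec deg) [0.2 0.3 0. ]
[-0.49448142 -0.07994495  0.20219585]
```

View pics/c5.png

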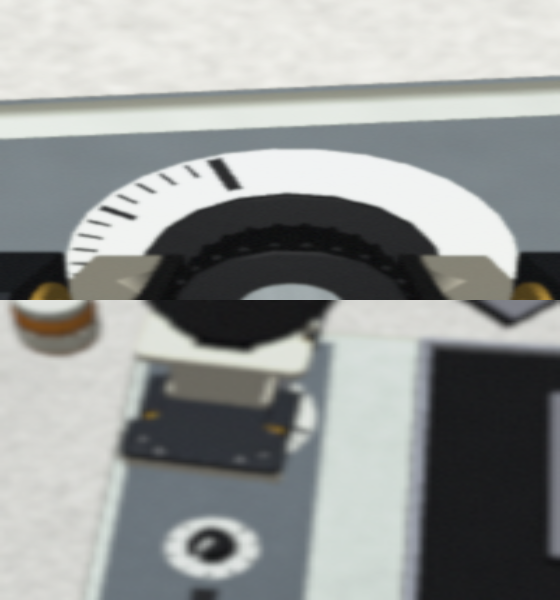

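Call:
apply_moves --increments "0 0.0005 -0.0005 0 6 0;0 0.0003 0 0 6 0;0 0 0 0 6 0;0 0 0 0 6 0;0 0.0003 0 0 6 0;0 0 0 0 6 0;0 0 0 0 6 0;0 0 0 0 6 0" --squeeze 12

```text
t: 16.25
position: [0.5832, -0.0119, 0.1787]
tcp_rot: [-0.706, -1.785, 1.791]
contact_force: [0.6, -0.9, -3.6]
gripper_width: 0.454
```

Run:
```python
from h import *
goto([.5832,-.0114,.176]); print(sense()['ft_torque'])
j=cams.camera_info("wrist");im=cams.read_camera("wrist");cv2.imwrite("pics/w6.png",im)
cv2.imwrite("pics/c6.png",cv2.resize(im[90:270,200:440],None,fx=3,fy=3))
```

```text
t 16.25 pos [ 0.5832 -0.0119  0.1787] yaw 137.3 down [ 0.005 -0.005 -1.   ] q [ 18.  17. -20.   0. -52. -61.] F [ 0.6 -0.9 -3.6] w 40.0
shift [ 0.0004  0.0027 -0.0004] tilt fix (world rotvec deg) [0.3 0.3 0. ]
[-0.35347774 -0.20046794  0.34831228]
```

View pics/c6.png

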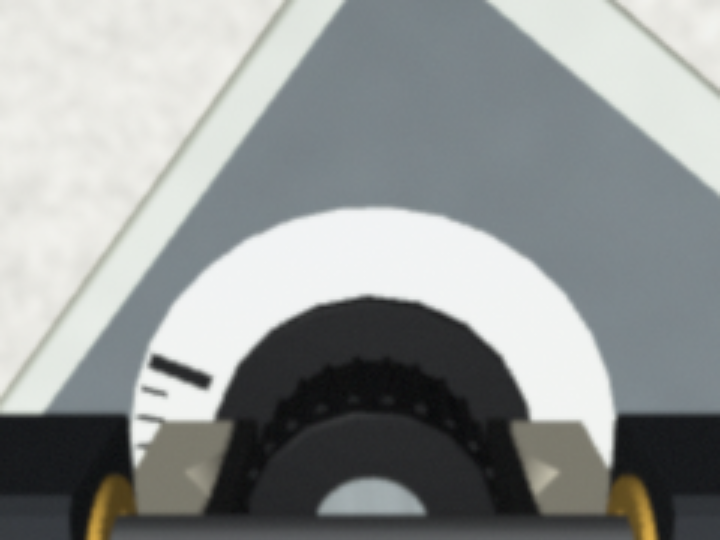

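Call:
apply_moves --increments "0 0.0005 -0.0003 0 6 0;0 0.0003 0 0 6 0;0 0 0 0 6 0;0 0 0 0 6 0"

```text
t: 16.63
position: [0.583, -0.0117, 0.1787]
tcp_rot: [-0.994, -1.504, 1.508]
contact_force: [0.5, -1.0, -3.3]
gripper_width: 0.45
```

```bash
cat > ptr.py <<'E'
from h import *
import sys
goto([.5832,-.0114,.176]); print(sense()['ft_torque'])
i=cams.camera_info("wrist");im=cams.read_camera("wrist");cv2.imwrite("pics/%s.png"%sys.argv[1],im);g=cv2.cvtColor(im,6)
# refine centre offset by known axis; disc setting a: direction yaw = 84.4 - a
def prof(rr,z):
    out=[]
    for a in range(0,185,2):
        v=[]
        for r in rr:
            y=np.radians(84.4-a); u,w=proj(i,[.5832+r*np.cos(y),-.0114+r*np.sin(y),z]); u,w=int(round(u)),int(round(w))
            v.append(int(g[w,u]) if 0<=u<640 and 0<=w<400 else -1)
        out.append((a,int(np.mean(v))))
    return out
print('disc r25-28:',' '.join(f'{a}:{v}' for a,v in prof((.025,.027,.028),.107)))
print('marks r36-42:',' '.join(f'{a}:{v}' for a,v in prof((.037,.039,.041),.101)))
E
python3 ptr.py w7
```

```text
t 16.63 pos [ 0.583  -0.0117  0.1787] yaw 113.5 down [ 0.004 -0.006 -1.   ] q [ 18.  17. -20.   0. -52. -85.] F [ 0.5 -1.  -3.3] w 39.6
shift [ 0.0002  0.0027 -0.0003] tilt fix (world rotvec deg) [0.3 0.2 0. ]
[-0.39949713 -0.37149083  0.24553303]
disc r25-28: 0:42 2:51 4:58 6:66 8:79 10:89 12:95 14:97 16:102 18:104 20:106 22:111 24:115 26:114 28:112 30:117 32:116 34:121 36:119 38:119 40:119 42:119 44:118 46:121 48:119 50:119 52:120 54:120 56:118 58:118 60:119 62:119 64:118 66:118 68:119 70:120 72:119 74:119 76:121 78:118 80:119 82:119 84:119 86:121 88:121 90:118 92:114 94:117 96:116 98:115 100:110 102:105 104:104 106:103 108:98 110:92 112:81 114:75 116:66 118:58 120:47 122:42 124:36 126:24 128:20 130:18 132:16 134:17 136:17 138:18 140:19 142:19 144:21 146:22 148:31 150:46 152:58 154:70 156:72 158:76 160:72 162:76 164:66 166:42 168:42 170:42 172:41 174:42 176:42 178:42 180:43 182:42 184:42
marks r36-42: 0:74 2:89 4:97 6:103 8:106 10:112 12:113 14:116 16:118 18:118 20:118 22:119 24:117 26:112 28:114 30:111 32:137 34:152 36:152 38:82 40:120 42:104 44:94 46:47 48:65 50:43 52:56 54:39 56:37 58:37 60:36 62:37 64:37 66:38 68:37 70:40 72:42 74:41 76:42 78:86 80:95 82:77 84:127 86:144 88:152 90:126 92:129 94:112 96:115 98:117 100:119 102:119 104:120 106:119 108:116 110:114 112:113 114:106 116:103 118:94 120:85 122:71 124:56 126:54 128:77 130:107 132:109 134:108 136:110 138:110 140:111 142:112 144:109 146:109 148:109 150:110 152:112 154:132 156:156 158:236 160:243 162:243 164:243 166:243 168:243 170:243 172:242 174:243 176:243 178:243 180:243 182:243 184:243
```

Call:
apply_moves --increments "0 0.0003 -0.0003 0 4 0;0 0 0 0 4 0;0 0 0 0 3 0"

```text
t: 16.93
position: [0.583, -0.0116, 0.1788]
tcp_rot: [-1.1, -1.373, 1.378]
contact_force: [1.4, -1.5, -4.1]
gripper_width: 0.455
```

Run:
```python
from h import *
goto([.5832,-.0114,.176]); print([sense()['ft_torque'][2].round(3) for _ in range(3)])
im=cams.read_camera("top");cv2.imwrite("pics/t8.png",im)
```

```text
t 16.93 pos [ 0.583  -0.0116  0.1788] yaw 103.0 down [ 0.004 -0.006 -1.   ] q [ 18.  18. -20.   0. -52. -96.] F [ 1.4 -1.5 -4.1] w 40.1
shift [ 0.0002  0.0028 -0.0002] tilt fix (world rotvec deg) [0.3 0.2 0. ]
[np.float64(0.306), np.float64(0.306), np.float64(0.306)]
```

Call:
apply_moves --increments "0 0.0003 -0.0003 0 3 0;0 0 0 0 2 0;0 0 0 0 0 0"

```text
t: 17.23
position: [0.5836, -0.0114, 0.1789]
tcp_rot: [-1.14, -1.322, 1.325]
contact_force: [0.4, -2.0, -3.3]
gripper_width: 0.456
```

Run:
```python
from h import *
goto([.5832,-.0114,.176]); print(sense()['ft_torque'][2].round(3))
```

```text
t 17.23 pos [ 0.5836 -0.0114  0.1789] yaw 98.9 down [ 0.004 -0.006 -1.   ] q [  18.   18.  -20.    1.  -52. -100.] F [ 0.4 -2.  -3.3] w 40.1
shift [0.0001 0.0029 0.0004] tilt fix (world rotvec deg) [0.3 0.2 0. ]
0.224
```

Call:
apply_moves --increments "0 0 0 0 0 0;0 0 0 0 0 0;0 0 0 0 0 0;0 -0.025 0 0 0 0;0 -0.03 0 0 0 0;0 -0.03 0 0 0 0;0 -0.015 0 0 0 0;0 0 0 0 0 0" --claw 0.4

```text
t: 17.9
position: [0.5828, -0.0105, 0.2832]
tcp_rot: [-1.126, -1.338, 1.343]
contact_force: [0.4, -0.3, -0.1]
gripper_width: 0.699
```

```bash
python3 ptr.py w8
```

```text
t 17.9 pos [ 0.5828 -0.0105  0.2832] yaw 100.2 down [ 0.002 -0.006 -1.   ] q [ 18.  12. -12.   0. -65. -98.] F [ 0.4 -0.3 -0.1] w 61.5
shift [-3.000e-04  1.072e-01 -1.000e-04] tilt fix (world rotvec deg) [0.4 0.1 0. ]
[ 0.0144956  -0.11412364 -0.01465829]
disc r25-28: 0:43 2:44 4:42 6:42 8:45 10:42 12:45 14:41 16:39 18:39 20:39 22:39 24:40 26:41 28:41 30:40 32:41 34:40 36:40 38:39 40:40 42:40 44:40 46:40 48:39 50:40 52:40 54:41 56:41 58:40 60:41 62:40 64:40 66:41 68:40 70:40 72:40 74:41 76:41 78:41 80:41 82:41 84:41 86:41 88:40 90:41 92:41 94:42 96:42 98:42 100:42 102:40 104:42 106:41 108:40 110:42 112:42 114:42 116:42 118:40 120:43 122:43 124:42 126:43 128:43 130:43 132:45 134:43 136:43 138:46 140:44 142:45 144:45 146:46 148:49 150:47 152:56 154:110 156:193 158:237 160:243 162:235 164:144 166:64 168:50 170:49 172:49 174:50 176:51 178:52 180:50 182:50 184:53
marks r36-42: 0:94 2:67 4:199 6:240 8:219 10:239 12:242 14:238 16:221 18:240 20:242 22:232 24:228 26:242 28:242 30:231 32:227 34:243 36:231 38:160 40:212 42:241 44:240 46:235 48:242 50:242 52:230 54:234 56:243 58:242 60:225 62:239 64:243 66:242 68:222 70:239 72:231 74:63 76:64 78:203 80:242 82:235 84:236 86:242 88:242 90:233 92:240 94:242 96:239 98:235 100:241 102:241 104:232 106:228 108:242 110:208 112:146 114:233 116:241 118:233 120:228 122:242 124:242 126:233 128:240 130:242 132:241 134:222 136:242 138:243 140:236 142:232 144:239 146:194 148:67 150:119 152:231 154:243 156:243 158:243 160:243 162:243 164:243 166:243 168:243 170:243 172:243 174:243 176:243 178:243 180:243 182:243 184:243
```

Call:
apply_moves --increments "-0.0003 0.025 0 0 0 0;0 0.03 0 0 0 0;0 0.03 0 0 0 0;0 0.015 0 0 0 0;0 0.005 0 0 0 0"

```text
t: 18.37
position: [0.5831, -0.011, 0.174]
tcp_rot: [-1.125, -1.347, 1.343]
contact_force: [-0.7, 0.9, 0.6]
gripper_width: 0.701
```

Run:
```python
from h import *
goto([.5832,-.0114,.177])
```

```text
t 18.37 pos [ 0.5831 -0.011   0.174 ] yaw 100.5 down [ 0.008 -0.003 -1.   ] q [ 18.  18. -20.   0. -51. -98.] F [-0.7  0.9  0.6] w 61.7
shift [-0.0005 -0.003  -0.0001] tilt fix (world rotvec deg) [0.2 0.4 0. ]
```

Call:
apply_moves --increments "-0.0005 -0.004 0 0.3 0 -0.3;0 0 0 0 0 0;0 0 0 0 0 0;0 0 0 0 0 0;0 0 0 0 0 0;0 0 0 0 0 0;0 0 0 0 0 0" --claw -1 --squeeze 11

```text
t: 18.95
position: [0.5823, -0.0121, 0.177]
tcp_rot: [-1.113, -1.342, 1.344]
contact_force: [1.8, -1.5, -6.5]
gripper_width: 0.457
```

Run:
```python
from h import *
goto([.5832,-.0114,.177])
```

```text
t 18.95 pos [ 0.5823 -0.0121  0.177 ] yaw 100.6 down [-0.003  0.001 -1.   ] q [ 18.  18. -20.  -0. -53. -97.] F [ 1.8 -1.5 -6.5] w 40.2
shift [ 0.0005  0.     -0.001 ] tilt fix (world rotvec deg) [-0.  -0.1 -0. ]
```

Call:
apply_moves --increments "0 0 0 0 -6 0;0 0 0 0 -6 0;0 0.0003 0 0 -6 0;0 0 0 0 -6 0;0 0.0003 0 0 -6 0;0 0 0 0 -6 0;0 0 0 0 -6 0;0 0.0003 0 0 -6 0;0 0 0 0 -6 0;0 0 0 0 -6 0;0 0 0 0 -6 0;0 0 0 0 -6 0"

```text
t: 19.95
position: [0.5835, -0.0135, 0.1771]
tcp_rot: [-0.083, -2.185, 2.183]
contact_force: [3.4, -1.2, -7.5]
gripper_width: 0.453
```

Run:
```python
from h import *
goto([.5832,-.0114,.177]); print(sense()['ft_torque'][2])
```

```text
t 19.95 pos [ 0.5835 -0.0135  0.1771] yaw 175.7 down [ 0.001  0.    -1.   ] q [ 18.  18. -20.  -0. -52. -22.] F [ 3.4 -1.2 -7.5] w 39.8
shift [ 0.0005  0.0001 -0.002 ] tilt fix (world rotvec deg) [-0.   0.1  0. ]
-0.12447759549217595
```

Call:
apply_moves --increments "0.0003 0 -0.0007 0 -6 0;0 0 -0.0007 0 -6 0;0 0 0 0 -6 0;0 0 0 0 -2 0;0 0 0 0 0 0"

```text
t: 20.37
position: [0.5841, -0.0134, 0.1771]
tcp_rot: [-0.306, 2.059, -2.061]
contact_force: [1.9, -0.7, -6.3]
gripper_width: 0.451
```

Run:
```python
from h import *
goto([.5832,-.0114,.177]); print(sense()['ft_torque'][2])
```

```text
t 20.37 pos [ 0.5841 -0.0134  0.1771] yaw -162.9 down [ 0.003 -0.001 -1.   ] q [ 18.  18. -20.   0. -52.  -1.] F [ 1.9 -0.7 -6.3] w 39.7
shift [ 0.0002  0.0001 -0.0021] tilt fix (world rotvec deg) [0.  0.2 0. ]
-0.1025635947730866
```

Call:
apply_moves --increments "0 0 0 0 0 0;0 0 0 0 0 0;0 0 0 0 0 0;0 -0.025 0 0 0 0;0 -0.03 0 0 0 0;0 -0.03 0 0 0 0;0 -0.015 0 0 0 0;0 0 0 0 0 0" --claw 0.4

```text
t: 21.03
position: [0.584, -0.0128, 0.2843]
tcp_rot: [-0.296, 2.061, -2.066]
contact_force: [0.6, 0.2, 0.9]
gripper_width: 0.699
```

```bash
python3 ptr.py w9
```

```text
t 21.03 pos [ 0.584  -0.0128  0.2843] yaw -163.4 down [ 0.005 -0.001 -1.   ] q [ 18.  12. -12.   0. -65.  -1.] F [0.6 0.2 0.9] w 61.5
shift [ 0.0009  0.1083 -0.0019] tilt fix (world rotvec deg) [0.1 0.3 0. ]
[ 0.064833    0.02645862 -0.03181759]
disc r25-28: 0:40 2:40 4:39 6:38 8:39 10:38 12:39 14:40 16:42 18:39 20:37 22:40 24:38 26:39 28:38 30:37 32:39 34:41 36:39 38:39 40:39 42:40 44:38 46:40 48:40 50:41 52:42 54:40 56:42 58:41 60:41 62:41 64:43 66:43 68:42 70:42 72:42 74:55 76:129 78:215 80:237 82:238 84:229 86:171 88:79 90:44 92:43 94:43 96:42 98:43 100:44 102:44 104:44 106:43 108:43 110:45 112:44 114:44 116:45 118:44 120:44 122:44 124:45 126:45 128:46 130:46 132:45 134:45 136:45 138:46 140:46 142:46 144:46 146:47 148:46 150:46 152:46 154:46 156:46 158:45 160:46 162:46 164:46 166:47 168:46 170:46 172:46 174:46 176:46 178:45 180:46 182:45 184:46
marks r36-42: 0:55 2:157 4:228 6:237 8:226 10:236 12:239 14:222 16:227 18:238 20:238 22:213 24:234 26:239 28:236 30:214 32:238 34:233 36:173 38:143 40:237 42:238 44:222 46:236 48:239 50:234 52:222 54:238 56:238 58:218 60:213 62:238 64:239 66:221 68:223 70:230 72:174 74:52 76:137 78:229 80:233 82:218 84:238 86:238 88:220 90:215 92:239 94:238 96:211 98:231 100:239 102:233 104:212 106:233 108:237 110:195 112:120 114:229 116:239 118:223 120:232 122:239 124:238 126:220 128:224 130:239 132:237 134:217 136:234 138:239 140:235 142:205 144:234 146:225 148:113 150:66 152:170 154:239 156:239 158:239 160:239 162:239 164:239 166:239 168:239 170:239 172:239 174:239 176:239 178:239 180:239 182:239 184:239
```

Call:
apply_moves --increments "0.0009 0.025 -0.0015 0 0 0;0 0.03 0 0 0 0;0 0.03 0 0 0 0;0 0.013 0 0 0 0;0 0.003 0 0 0 0"

```text
t: 21.5
position: [0.5834, -0.0113, 0.1799]
tcp_rot: [-0.286, 2.062, -2.063]
contact_force: [-0.1, -1.1, 0.4]
gripper_width: 0.697
```

Run:
```python
from h import *
goto([.5832,-.0114,.177])
```

```text
t 21.5 pos [ 0.5834 -0.0113  0.1799] yaw -163.6 down [ 0.012  0.001 -1.   ] q [ 18.  17. -20.   0. -52.  -2.] F [-0.1 -1.1  0.4] w 61.3
shift [0.0002 0.0029 0.    ] tilt fix (world rotvec deg) [-0.1  0.7  0. ]
```

Call:
apply_moves --increments "0 0.002 0 0 0 -0.6;0 0 0 0 0 0;0 0 0 0 0 0;0 0 0 0 0 0;0 0 0 0 0 0;0 0 0 0 0 0;0 0 0 0 0 0" --claw -1

```text
t: 22.08
position: [0.5836, -0.0112, 0.177]
tcp_rot: [-0.298, 2.066, -2.071]
contact_force: [2.5, -1.2, -6.9]
gripper_width: 0.453
```

Run:
```python
from h import *
goto([.5832,-.0114,.177])
```

```text
t 22.08 pos [ 0.5836 -0.0112  0.177 ] yaw -163.6 down [-0.    -0.002 -1.   ] q [ 18.  18. -20.   0. -53.  -2.] F [ 2.5 -1.2 -6.9] w 39.9
shift [0.0004 0.0001 0.0001] tilt fix (world rotvec deg) [ 0.1 -0.   0. ]
```

Call:
apply_moves --increments "0 0 0 0 -3 0;0 0 0 0 -3 0;0 0 0 0 -1.5 0;0 0 0 0 0 0"

```text
t: 22.42
position: [0.5835, -0.0112, 0.1771]
tcp_rot: [-0.425, 1.988, -1.991]
contact_force: [2.3, 0.0, -7.0]
gripper_width: 0.456
```

Run:
```python
from h import *
goto([.5832,-.0114,.177],-156)
```

```text
t 22.42 pos [ 0.5835 -0.0112  0.1771] yaw -155.9 down [ 0.    -0.001 -1.   ] q [ 18.  18. -20.   0. -52.   6.] F [ 2.3  0.  -7. ] w 40.1
shift [0.0003 0.0001 0.    ] tilt fix (world rotvec deg) [0.1 0.  0. ]
turn y 0.1
```

Call:
apply_moves --increments "0 0 0 0 0 0;0 0 0 0 0 0;0 0 0 0 0 0;0 -0.025 0 0 0 0;0 -0.03 0 0 0 0;0 -0.03 0 0 0 0;0 -0.015 0 0 0 0;0 0 0 0 0 0" --claw 0.4

```text
t: 23.08
position: [0.5829, -0.0116, 0.2841]
tcp_rot: [-0.421, 1.989, -1.995]
contact_force: [0.0, 0.2, -0.3]
gripper_width: 0.7
```

```bash
python3 ptr.py w10 | cut -c1-1100; python3 -c "
import cv2;im=cv2.imread('pics/w10.png');cv2.imwrite('pics/c10.png',im[:300])"
```

```text
t 23.08 pos [ 0.5829 -0.0116  0.2841] yaw -156.2 down [ 0.    -0.003 -1.   ] q [ 18.  12. -12.   0. -66.   6.] F [ 0.   0.2 -0.3] w 61.6
shift [-0.0005  0.108  -0.0003] tilt fix (world rotvec deg) [0.2 0.  0. ]
[-0.0171356   0.03971269  0.05028944]
disc r25-28: 0:42 2:40 4:38 6:40 8:38 10:39 12:39 14:38 16:39 18:43 20:39 22:39 24:40 26:38 28:39 30:42 32:40 34:40 36:37 38:41 40:39 42:41 44:41 46:41 48:42 50:41 52:42 54:42 56:41 58:43 60:43 62:44 64:44 66:52 68:108 70:192 72:233 74:238 76:234 78:216 80:107 82:52 84:43 86:43 88:43 90:44 92:43 94:43 96:44 98:44 100:44 102:44 104:44 106:45 108:45 110:45 112:45 114:45 116:44 118:45 120:46 122:45 124:46 126:45 128:45 130:46 132:46 134:46 136:47 138:46 140:46 142:46 144:46 146:46 148:46 150:46 152:45 154:46 156:47 158:47 160:47 162:45 164:46 166:47 168:45 170:46 172:46 174:45 176:46 178:46 180:45 182:45 184:45
marks r36-42: 0:51 2:145 4:233 6:237 8:220 10:238 12:238 14:229 16:225 18:238 20:238 22:219 24:238 26:239 28:231 30:214 32:238 34:235 36:180 38:171 40:232 42:236 44:224 46:235 48:239 50:233 52:213 54:236 56:238 58:225 60:213 62:239 64:238 66:225 68:235 70:236 72:161 74:57 76:141 78:230 80:235 82:213 84:238 86:238 88:226 90:224 92:239 94:238 96:225 98:233 100:239 102:237 104:209 106:234 108:238 110:203 112:127 114:220 116:238 118:231 120:219 122:239 124:239 126:218 128:219 130:239 132:238 134:215 136:234 138:239 140:235 142:208 144:235 146:229 148:87 150:55 152:197 154:235 156:239 158:239 160:239 162:239 164:239 166:239 168:239 170:239 172:239 174:239 176:239 178:239 180:239 182:239 184:239
```

View pics/c10.png

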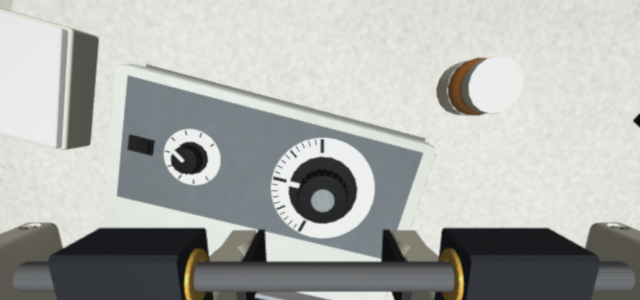

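Run:
```python
from h import *
a=cv2.imread("pics/scene0.png").astype(int); im=cams.read_camera("scene"); b=im.astype(int)
for n,(x0,y0,x1,y1) in dict(jar=(265,185,300,228),case=(170,270,235,325),knobs=(300,275,335,320)).items():
    print(n,np.abs(a-b)[y0:y1,x0:x1].mean().round(2))
s3=cv2.imread("pics/s3.png").astype(int);print('box vs after placing',np.abs(s3-b)[245:300,395:445].mean().round(2))
cv2.imwrite("pics/s11.png",im)
j=cams.camera_info("scene"); m=np.uint8((im[:,:,1]>75)&(im[:,:,1]<150))*255; w=np.zeros_like(m); w[235:305,390:450]=m[235:305,390:450]
c=max(cv2.findContours(w,0,1)[0],key=cv2.contourArea).reshape(-1,2)
P=np.array([onplane(j,u,v,.152)[:2] for u,v in c],np.float32)*1000; print(cv2.minAreaRect(P))
```

```text
jar 15.66
case 16.69
knobs 10.93
box vs after placing 1.85
((600.2174682617188, 206.74972534179688), (135.27317810058594, 93.72554779052734), 9.101113319396973)
```

View pics/s11.png

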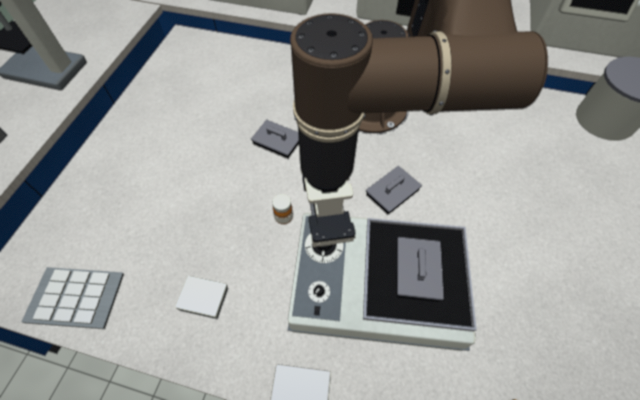

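```bash
python3 -c "
from plant import hand_in; print(hand_in())"
```

```text
the job is handed in; nothing more can be done
None
```

I placed the slide box on the platform, wound the timer past 20 minutes, turned it back to 10, and handed the job in at about 23 s. No verdict is reported.

- **Slide box:** I took the rightmost of the three look-alikes and set it down level on the mat. The last check measured its centre at (600, 207) mm, against (602, 208) for the middle of the mat. The measured lid outline was 135 × 94 mm, as it should be for a flat box.
- **Timer:** The pointer started at about 2 minutes. I wound it about 10° past the 20-minute mark (about 2.80 rad), confirmed with the fingers lifted off. My first turn back stopped at about 11 minutes, so I gripped again and turned a further 7.5°. The last reading put the pointer on the 10-minute mark to within about 0.5°. The grip setting was 11–12 N throughout.
- **Rest of the bench:** The jar, case and speed knob look unmoved by eye in the last pictures. An automatic pixel comparison of those areas with the first picture did show differences (means of 11–17 grey levels). I put this down to changed lighting and shadow but did not confirm it.
- **Small flaw:** The arm drifted by a few millimetres and up to 2.6° of tilt over long turns. I corrected this before each grasp. The gripper ended clear of everything, with the fingertips about 80 mm above the cap.

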